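# Fit the filter cartridge into the paint-fume extraction box

## Task

Pick up the orange filter cartridge by its grip bar, hook its blue tongue under the blue retaining lip of the grey extraction box and press it gently back against the sprung rubber strip, then swing the other edge down past the short far lip so that the cartridge ends flat and fully home in its holder. Do not force it; let go of it at the end, and leave the paints and other things on the bench where they are.

Things in the scene. Friction and masses are not known exactly. Their poses are not given: they have to be found in the camera images.
- cartridge: Loose filter cartridge, 0.14 to 0.28 kg, flat on the table at first. Origin: centre of underside, z up. 160 (x) by 104 (y) mm. x -80 to -56: thin blue tongue, 100 wide, 6 thick, flush with the underside; x -56 to +80: orange frame with white filter, 18 thick. Black grip bar along y at x = 0.
- grip (a point): Point to grasp on the cartridge's bar: cartridge x = 0, y = 0, 44 mm above its underside. The bar is 12 thick in x, 60 long in y, spans 36 to 56 mm above the underside, on posts at y = +-25. Fingers close along the cartridge's x. Axes as the cartridge.
- tongue (a point): Middle of the lower end edge of the blue tongue: cartridge x = -80 mm, y = 0, z = 0. Axes as the cartridge. It passes under the lip only with the cartridge tilted, this end down, about 0.25 to 0.35 rad, this edge 1 to 4 mm above the seat.
- housing: Fixed grey box 250 (x) by 200 (y) by 56 mm, red switch at -x; origin: centre of underside; z up. On it a black filter holder, clamped anywhere from -16 to +16 mm of nominal along x: this shift is not measured. Seat 60 mm above origin, side walls 112 apart about y = 0, 12 above the seat. Holder and cartridge stand 35 N at most, all contacts between them added up.
- seat (a point): Nominal centre of the holder's seat (housing x = 0, y = 0, z = 60 mm; does not follow the holder's unknown x shift). Axes as the housing. Home, the cartridge's origin is here within the shift in x and 4 mm in y, axes parallel; its far edge touches the far wall and its tongue squeezes the strip 2 mm.
- lip (a point): Nominal middle of the blue retaining lip's lower free edge (housing x = -73, y = 0, z = 76 mm; add the unknown shift). The lip covers 27 mm from here towards -x, is 4 thick, 16 above the seat. Under it, 5 mm behind this edge, is the face of a rubber strip sprung towards -x: 2 N at first, +0.8 N per mm, hard end at 10 mm (10 N).
- far_lip (a point): Nominal middle of the short black far lip's lower free edge (housing x = +75, y = 0, z = 81 mm; add the unknown shift), 21 above the seat, 4 thick; the far wall is 5 mm behind it at x = +80. The cartridge's far edge gets down past this lip only while the tongue squeezes the strip 7 mm or more (8 N and up).
- paint_green: Bystander, leave alone: green paint bottle, dia 38, 100 high mm. Origin: centre of the underside.
- paint_blue: Bystander, leave alone: light blue paint bottle with green cap, dia 38, 100 high mm. Origin: centre of the underside.
- miniature: Bystander, leave alone: dark green figurine on a turned wooden painting grip, dia 44, about 107 high mm. Origin: centre of the underside.
- brush_pot: Bystander, leave alone: white pot of paint brushes, dia 72, 100 high, brushes to 190 mm. Origin: centre of the underside.
- palette: Bystander, leave alone: white six-well palette tray, 100 x 150 x 18 mm. Origin: centre of the underside.
- water_cup: Bystander, leave alone: glass water cup, dia 72, 85 high mm. Origin: centre of the underside.
- brush: Bystander, leave alone: thin artist brush with a white handle lying flat, 190 long, 9 thick mm. Origin: mid length on the underside.
Things that resemble listed ones, but are neither listed nor needed, are in the scene too. Leave any green look-alike of the cartridge alone.

How it is judged:
On the way:
1. the tongue is hooked under the retaining lip with the cartridge still tilted, its far edge up (x of tongue in the frame of housing between -0.112 and -0.065 m and z of tongue in the frame of housing between 0.055 and 0.072 m and y of tongue in the frame of housing between -0.012 and 0.012 m and angle between cartridge's own z axis and vertical above 0.1 rad), for 0.1 s.
At the end, for the whole second after the job is handed in: The cartridge lies in the holder, tongue end under the retaining lip: its origin within 20 mm in x and 8 mm in y of the housing's, 56 to 63 mm above the housing's origin, flat to within 0.04 rad, in line within 0.08 rad, right way up, at rest and released (x of cartridge in the frame of housing between -0.02 and 0.02 m and y of cartridge in the frame of housing between -0.008 and 0.008 m and z of cartridge in the frame of housing between 0.056 and 0.063 m and angle between the z axis of cartridge and the z axis of housing, either way round below 0.04 rad and angle between the x axis of cartridge and the x axis of housing, either way round below 0.08 rad and x of tongue in the frame of housing below -0.05 m and angle between cartridge's own z axis and vertical below 0.2 rad and linear speed of cartridge below 0.01 m/s); the robot touches nothing.
It fails at once if the cartridge is forced against the extraction box with more than 35 N, all contacts added up (contact force between cartridge and housing above 35 N).
It fails at once if a bystander is pushed more than 25 mm from its place (distance of any of paint_green, paint_blue, miniature, brush_pot, palette, water_cup, brush from where it was at the start of the episode above 0.025 m).
It fails at once if a standing bystander is tipped over (angle between any of paint_green, paint_blue, miniature, brush_pot, palette, water_cup's own z axis and vertical above 0.5 rad).
It also fails if it takes over 48 s, if anything falls off the work surface, if the arm or the gripper's body presses on something with over 40 N, if the wrist force passes 120 N, or if a joint passes its speed limit or range.

## Robot

A 6-joint arm with a two-finger parallel gripper is mounted at the origin on the work surface. World frame = base frame: x ahead of the robot, y to its left, z up, the work surface at z = 0. Lengths are in m, angles in rad, forces in N, time in s.
With the tool pointing down it reaches from about 0.35 to 0.775 m from the base axis. Payload 7.3 kg.
Tool frame: the origin (TCP) lies at the very end of the fingers, on their centre line; the grasp point (between the pads) lies 19 mm behind it (robot.pinch_z is the distance from the TCP to the grasp point, in m); z points along the fingers, y is the line along which they close (so a half turn about z gives the same grasp; the last joint's range is limited). The gripper opens to 92 mm and grips with 3 to 60 N. Pads are 19 mm wide; open, the fingers measure 130 mm over their backs; the gripper's body (75 mm by 190 mm) begins 47 mm behind the grasp point.
Start: joints at [1.203, 0.342, 1.524, -0, 1.275, -0.146], TCP at [0.115, 0.512, 0.227] pointing down, gripper open.
Joint ranges: [-2.53, 2.53], [-0.77, 2.02], [0.04, 2.7], [-1, 4.14], [0.28, 2.66], [-3.11, 3.11]. Speed limits (rad/s): [2.57, 2.57, 3.14, 3.14, 3.14, 3.14].

## Interface

Orientations are given as [roll, pitch, yaw] about the fixed x, y, z axes, in that order (R = Rz(yaw) Ry(pitch) Rx(roll)).
In Python, from cell import robot gives the robot as it stands.
- The arm moves only by the tool move_arm, never from a script. Its argument "motion" is a list of rows, each a list of 6 numbers: the shift along the tool's x, y, z in units of 0.1 m (1.0 is 0.1 m), then the turn, a rotation vector about the tool's x, y, z in units of pi rad (1.0 is pi rad). In form: [[dx, dy, dz, rx, ry, rz], ...]. A call has 1 to 12 rows; each row is the pose to reach, as a shift and turn from the pose commanded when the call began, along the tool's axes at that moment, turning the shorter way round; what a row does not reach only later rows make up. A row lasts 1/8 s, in which the tool goes at most 62.5 mm and 10.7 degrees, less where a joint would pass 70% of its speed; a pose out of reach is approached as far as the arm can. A call with a number of a shift or a turn outside -1 to 1 is refused whole. A call with a gripper value outside its range is refused whole. "fingers" is the opening, from -1 (shut) to 1 (fully open), set as the call begins (left out, the last holds). The fingers move at their own pace and stop on an object; "newtons" is the grip in N (left out, the last holds). Time passes only in rows, so rows that repeat a pose let the fingers close. It gives the time, the measured TCP pose, the force, the opening and the grip force at its end, in the units of the state.
- robot.observe(): the state, without advancing time (a new reading comes with each control period).
- robot.read_camera(name): name is "scene" or "top" or "wrist"; returns a dict with "image" (420x560x3 uint8, red, green, blue), "range_z" (420x560 float32, m along the optical axis (not along the pixel's ray), 0 where there is no reading), "vfov" (degrees; the focal length in pixels is half the picture's height over the tangent of half this angle, whatever the lens; pixels are square), "cx", "cy" (the principal point, pixels), "extrinsics" (4x4, takes a point from camera to world coordinates); the wrist camera has in their place "hand_eye" (4x4, takes a point from camera to tool coordinates, whose origin is the TCP and whose axes are the flange's). Camera axes: x right, y up, looking along -z (the intrinsics and any distortion apply to the point x, -y, -z); pixel columns grow to the right and rows downward; lengths in m; the calibration is good to about 2 mm. A picture is of the moment at which its call begins: read the wrist's pose just before it.
- robot.hand_in(): hands the job in; it is judged then, once.
The state is a dict: "time": time; "qpos": joint angles; "qvel": joint speeds; "joint_efforts": joint torques, N m; "tool_pos": TCP position; "tool_rot": TCP orientation; "contact_force": force on the tool from outside, world axes, zero at the start; "torque": the same for the moment, N m; "opening": finger opening in m; "grip_force": force on a finger pad.
Only numpy, scipy, OpenCV 4.12 (cv2) and the standard library are available. Lean on these libraries where they do the work, as an engineer would, in place of code of your own. Each camera call takes 0.05 s, during which the arm holds its last target. There are 200 camera calls.

## Working session

There is one attempt and no reset: what is moved stays moved. The work goes in short steps, Python scripts to look and compute and a tool call to move; the robot and the scene stay as the last step left them, time stands still between calls to the robot, and variables do not carry over. Pictures are saved under pics/ and viewed, at most 10 in all, crops included, and the job is handed in when it is done.

Besides the shell and the picture viewer there is one more tool, called after "Emit:" as name(argument=value, ...), one argument or row to a line, values as JSON. move_arm: Moves the arm, as the interface text tells. Shifts and turns lie within -1 to 1; 1 stands for 0.1 m of shift or pi rad of turn. Its arguments: {"type":"object","properties":{"motion":{"type":"array"},"fingers":{"type":"number"},"newtons":{"type":"number"}},"required":["motion"]}

```bash
mkdir -p pics; ls; cat > h.py <<'E'
import numpy as np, cv2
from cell import robot
def save(name,img): cv2.imwrite('pics/'+name,cv2.cvtColor(img,cv2.COLOR_RGB2BGR))
def cloud(c,T=None):
    h,w=c['range_z'].shape; f=h/2/np.tan(np.radians(c['vfov'])/2)
    v,u=np.mgrid[:h,:w]; z=c['range_z']
    P=np.stack([(u-c['cx'])/f*z,-(v-c['cy'])/f*z,-z,np.ones_like(z)],-1)
    return (P@(c['extrinsics'] if T is None else T).T)[...,:3]
E
python3 - <<'E'
from h import *
s=robot.observe(); print(s)
for n in ('top','scene'):
    c=robot.read_camera(n); save(n+'0.png',c['image']); print({k:v for k,v in c.items() if k not in('image','range_z')})
    np.savez(n+'0.npz',P=cloud(c),I=c['image'],z=c['range_z'])
E
```

```text
pics
{'time': 0.0, 'qpos': array([ 1.20302596e+00,  3.42731718e-01,  1.52500906e+00,  1.61915942e-06,
        1.27540474e+00, -1.46014261e-01]), 'qvel': array([ 1.69926106e-03,  2.28674870e-03, -1.20080774e-03, -1.64051908e-05,
        5.74627375e-04, -1.59242600e-03]), 'joint_efforts': array([ 2.60727698e-03, -4.31229007e+01, -2.44221765e+01,  7.21044489e-02,
        5.57627971e-02, -1.23198015e-04]), 'tool_pos': array([0.1153078 , 0.51176493, 0.22604307]), 'tool_rot': array([-3.14005653e+00, -2.27468175e-04,  2.91983590e+00]), 'contact_force': array([ 0.25690755, -1.13888996,  0.07708429]), 'torque': array([-0.01060249,  0.01853907, -0.01312889]), 'grip_force': 0.0, 'opening': 0.09181093267078903}
{'vfov': 55.262027136078586, 'cx': 278.23357214126423, 'cy': 208.10785273474815, 'extrinsics': array([[ 1.72846181e-02,  9.96173917e-01, -8.56666213e-02,
         4.65496147e-01],
       [-9.99848909e-01,  1.70629924e-02, -3.31866254e-03,
        -5.03432352e-04],
       [-1.84423616e-03,  8.57110396e-02,  9.96318331e-01,
         1.34845858e+00],
       [ 0.00000000e+00,  0.00000000e+00,  0.00000000e+00,
         1.00000000e+00]])}
{'vfov': 50.43172604507198, 'cx': 270.7475525832006, 'cy': 204.93424674956327, 'extrinsics': array([[ 0.87465112, -0.37259903,  0.31008932,  0.93831231],
       [ 0.48461957,  0.65709923, -0.57737724, -0.66830527],
       [ 0.01137075,  0.655279  ,  0.75530135,  0.98695016],
       [ 0.        ,  0.        ,  0.        ,  1.        ]])}
```

View pics/top0.png

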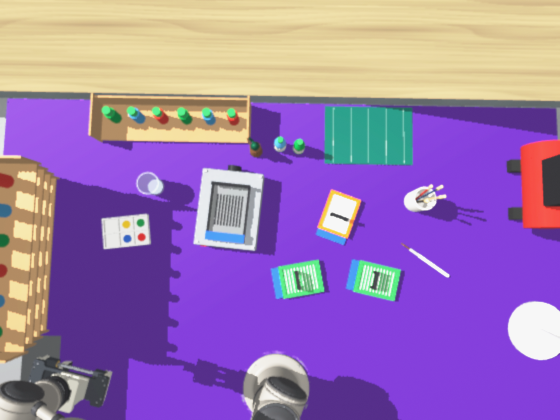

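View pics/scene0.png

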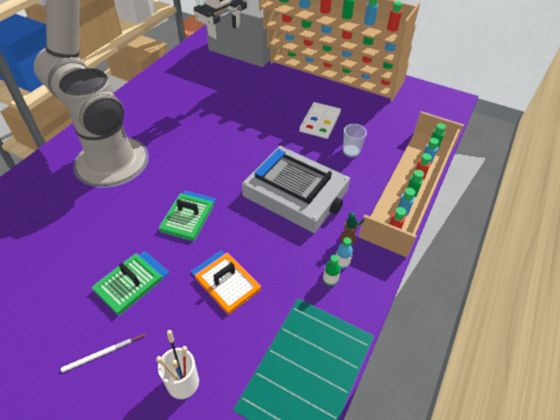

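Top view candidates: the orange cartridge is at (340,215), with its tongue end at (332,237). Green look-alikes are at (300,280) and (376,281). I choose the orange one. The housing is at (230,209), with the blue lip at (228,238) on the robot side.

```bash
cat > m.py <<'E'
from h import *
def rect(P2):
    (c,s,a)=cv2.minAreaRect((P2*1000).astype(np.float32)); return np.round(c,1),np.round(s,1),round(a,1)
def masks(I):
    hsv=cv2.cvtColor(I,cv2.COLOR_RGB2HSV); return hsv[...,0].astype(int),hsv[...,1].astype(int),hsv[...,2].astype(int)
def clean(m):
    n,l,st,_=cv2.connectedComponentsWithStats(m.astype(np.uint8)); k=1+st[1:,4].argmax(); return l==k
E
python3 - <<'E'
from m import *
for n in ('top','scene'):
    d=np.load(n+'0.npz'); P,I=d['P'],d['I']; H,S,V=masks(I); z=P[...,2]
    near=lambda x,y,r:(np.hypot(P[...,0]-x,P[...,1]-y)<r)
    if n=='top': cx=P[215,340]; hx=P[209,230]; print(cx,hx)
    o=clean((H>5)&(H<22)&(S>150)&(V>120)&near(cx[0],cx[1],.13)); print(n,'orange',rect(P[o][:,:2]),np.median(z[o]))
    b=clean((H>95)&(H<118)&(S>120)&near(cx[0],cx[1],.13)&(z<.03)); print('tongue',rect(P[b][:,:2]),np.median(z[b]))
    k=(V<70)&near(cx[0],cx[1],.06)&(z>.045); print('bar',k.sum(),rect(P[k][:,:2]),np.median(z[k]))
    l=clean((H>95)&(H<118)&(S>120)&near(hx[0],hx[1],.2)&(z>.06)&(z<.1)); print('lip',rect(P[l][:,:2]),np.median(z[l]))
    g=clean((z>.05)&(z<.064)&(S<60)&near(hx[0],hx[1],.2)); print('box',rect(P[g][:,:2]),np.median(z[g]))
    g=clean((z>.045)&near(hx[0],hx[1],.2)&(z<.1)); print('boxall',rect(P[g][:,:2]))
d=np.load('top0.npz');c=d['I'][150:310,180:420];c=cv2.resize(c,None,fx=3.3,fy=3.3,interpolation=cv2.INTER_CUBIC);save('crop1.png',c)
E
```

```text
[ 0.55790194 -0.19633516  0.05336414] [0.5705615  0.15895008 0.06209549]
top orange (array([ 555.1, -244.6]), array([ 10. , 119.5]), 70.0) 0.017238634320181356
tongue (array([ 488.1, -172.6]), array([101.8,  21.5]), 70.7) 0.005099567861529319
bar 0 (array([0., 0.]), array([0., 0.]), 0.0) nan
lip (array([481. , 172.2]), array([121.9,  27.4]), 83.3) 0.07941518510907064
box (array([579.9, 163.3]), array([200.4, 266.4]), 84.9) 0.05548044437697963
boxall (array([580.9, 163.3]), array([200.7, 271.4]), 84.9)
scene orange (array([ 567.7, -201. ]), array([104.5, 135.3]), 70.8) 0.0181396051239196
tongue (array([ 487.8, -172.7]), array([100.5,  16.9]), 70.0) 0.007081381231779038
bar 101 (array([ 557.6, -199.2]), array([56.2,  9. ]), 70.8) 0.05436589685844728
lip (array([482.4, 171.6]), array([127.1,  26.1]), 84.6) 0.08085134050673126
box (array([584.2, 161.6]), array([205. , 265.5]), 83.9) 0.0569333386774416
boxall (array([581.6, 161.8]), array([205. , 271.3]), 83.9)
  return _methods._mean(a, axis=axis, dtype=dtype,
  ret = ret.dtype.type(ret / rcount)
```

View pics/crop1.png

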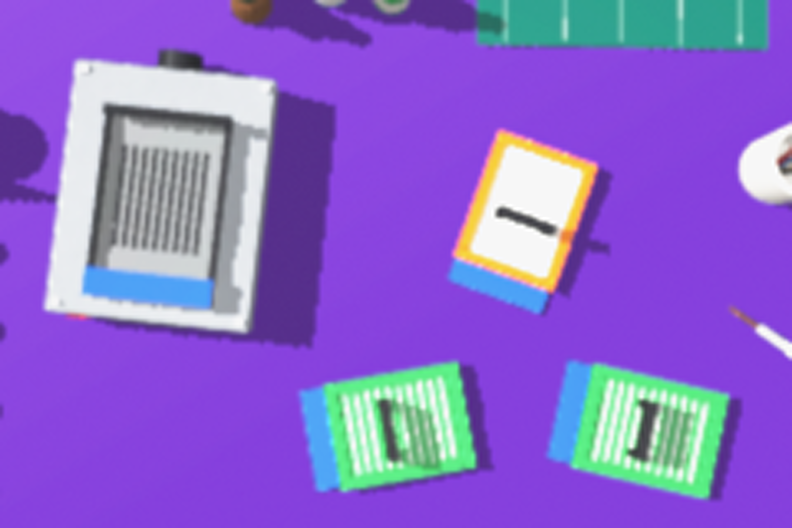

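The crop confirms it. The orange cartridge is at crop (525,210) with its blue tongue at (495,287), nearly in line with the holder, whose blue lip is at (148,287). Next I plan the transit.

```bash
cat > plan.py <<'E'
from h import *
from scipy.spatial.transform import Rotation as R
def rot(yaw,tilt=0): # tool for cartridge yaw, tilt (tongue down positive)
    return R.from_euler('z',yaw)*R.from_euler('y',-tilt)*R.from_matrix(np.array([[0,1,0],[1,0,0],[0,0,-1.]]))
def calls(wps,start=None):
    s=robot.observe(); p,r=(s['tool_pos'],R.from_euler('xyz',s['tool_rot'])) if start is None else start
    for q,t in wps:
        d=r.inv().apply(np.array(q)-p)/.1; w=(r.inv()*t).as_rotvec()/np.pi
        d=np.round(d,3); w=np.round(w,4)
        print([float(x) for x in d]+[float(x) for x in w], '' if abs(d).max()<=1 else 'TOO FAR')
        p=p+r.apply(d*.1); r=r*R.from_rotvec(w*np.pi)
def line(q,t,n,start=None):
    s=robot.observe(); p,r=(s['tool_pos'],R.from_euler('xyz',s['tool_rot'])) if start is None else start
    w=(r.inv()*t).as_rotvec()
    return [(p+(np.array(q)-p)*k/n, r*R.from_rotvec(w*k/n)) for k in range(1,n+1)]
E
python3 -c "
from plan import *
calls(line([.50,-.185,.2],rot(-.34),8))"
```

```text
[-0.661, -0.744, 0.034, -0.0, 0.0, 0.0672] 
[-0.802, -0.589, 0.033, -0.0001, 0.0001, 0.0672] 
[-0.907, -0.408, 0.033, -0.0, 0.0, 0.0672] 
[-0.973, -0.208, 0.033, -0.0001, 0.0001, 0.0672] 
[-0.995, -0.0, 0.033, -0.0, 0.0, 0.0672] 
[-0.973, 0.208, 0.033, -0.0001, 0.0001, 0.0672] 
[-0.907, 0.407, 0.032, -0.0, 0.0, 0.0672] 
[-0.802, 0.589, 0.033, -0.0001, 0.0, 0.0672]
```

Emit:
move_arm(
  motion=[
    [-0.66,-0.74,0.03,0,0,0.067],
    [-0.66,-0.74,0.03,0,0,0.067],
    [-0.66,-0.74,0.03,0,0,0.067],
  ],
  fingers=1,
)

```text
time: 0.48
tool_pos: [0.1642, 0.4236, 0.2236]
tool_rot: [-3.141, 0.0, 2.707]
contact_force: [-0.4, 0.6, 0.3]
opening: 0.0917
grip_force: 0.0
```

Emit:
move_arm(
  motion=[
    [-0.8,-0.59,0.03,0,0,0.067],
    [-0.8,-0.59,0.03,0,0,0.067],
    [-0.8,-0.59,0.03,0,0,0.067],
  ],
)

```text
time: 0.85
tool_pos: [0.2121, 0.3375, 0.2207]
tool_rot: [-3.142, 0.0, 2.496]
contact_force: [-1.0, 0.7, 0.1]
opening: 0.0914
grip_force: 0.0
```

Emit:
move_arm(
  motion=[
    [-0.91,-0.41,0.03,0,0,0.067],
    [-0.91,-0.41,0.03,0,0,0.067],
    [-0.91,-0.41,0.03,0,0,0.067],
  ],
)

```text
time: 1.23
tool_pos: [0.2606, 0.2508, 0.2178]
tool_rot: [3.141, -0.0, 2.286]
contact_force: [-0.6, 0.9, 0.6]
opening: 0.0919
grip_force: 0.0
```

Emit:
move_arm(
  motion=[
    [-0.97,-0.21,0.03,0,0,0.067],
    [-0.97,-0.21,0.03,0,0,0.067],
    [-0.97,-0.21,0.03,0,0,0.067],
  ],
)

```text
time: 1.6
tool_pos: [0.3088, 0.1642, 0.2148]
tool_rot: [3.141, -0.0, 2.076]
contact_force: [-0.4, 0.8, 0.1]
opening: 0.0915
grip_force: 0.0
```

Emit:
move_arm(
  motion=[
    [-0.99,0,0.03,0,0,0.067],
    [-0.99,0,0.03,0,0,0.067],
    [-0.99,0,0.03,0,0,0.067],
  ],
)

```text
time: 1.98
tool_pos: [0.3569, 0.0778, 0.2117]
tool_rot: [3.141, -0.001, 1.866]
contact_force: [-0.6, 0.5, -0.3]
opening: 0.0918
grip_force: 0.0
```

Emit:
move_arm(
  motion=[
    [-0.97,0.21,0.03,0,0,0.067],
    [-0.97,0.21,0.03,0,0,0.067],
    [-0.97,0.21,0.03,0,0,0.067],
  ],
)

```text
time: 2.35
tool_pos: [0.4053, -0.0086, 0.2085]
tool_rot: [-3.142, -0.001, 1.656]
contact_force: [-0.7, -0.1, 0.2]
opening: 0.0917
grip_force: 0.0
```

Emit:
move_arm(
  motion=[
    [-0.91,0.41,0.03,0,0,0.067],
    [-0.91,0.41,0.03,0,0,0.067],
    [-0.91,0.41,0.03,0,0,0.067],
  ],
)

```text
time: 2.72
tool_pos: [0.4537, -0.0954, 0.2053]
tool_rot: [-3.141, -0.001, 1.447]
contact_force: [-0.9, 0.5, 0.3]
opening: 0.0919
grip_force: 0.0
```

Emit:
move_arm(
  motion=[
    [-0.8,0.59,0.03,0,0,0.067],
    [-0.8,0.59,0.03,0,0,0.067],
    [-0.8,0.59,0.03,0,0,0.067],
  ],
)

```text
time: 3.1
tool_pos: [0.5022, -0.1817, 0.2022]
tool_rot: [-3.141, -0.001, 1.237]
contact_force: [-0.0, -0.6, -0.1]
opening: 0.0915
grip_force: 0.0
```

```bash
cat > wr.py <<'E'
from m import *
from plan import R
def wrist(name):
    s=robot.observe(); T=np.eye(4); T[:3,:3]=R.from_euler('xyz',s['tool_rot']).as_matrix(); T[:3,3]=s['tool_pos']
    c=robot.read_camera('wrist'); P=cloud(c,T@c['hand_eye']); save(name+'.png',c['image']); np.savez(name+'.npz',P=P,I=c['image']); return P,c['image'],s
E
python3 -c "
from wr import *
P,I,s=wrist('w1'); print(s['time'],s['tool_pos'],s['tool_rot'])
H,S,V=masks(I); z=P[...,2]
n=np.hypot(P[...,0]-.557,P[...,1]+.198)<.13
o=clean(n&(z>.012)&(z<.022)); print('frame',rect(P[o][:,:2]),o.sum())
k=n&(z>.048)&(z<.062); print('bar',k.sum(),rect(P[k][:,:2]) if k.sum() else '')
b=clean(n&(H>95)&(H<118)&(S>120)&(z<.03)); print('tongue',rect(P[b][:,:2]))
"
```

```text
3.1 [ 0.5021787  -0.18174391  0.20219979] [-3.14066449e+00 -8.56109473e-04  1.23663893e+00]
frame (array([ 566.8, -200.1]), array([104. , 135.6]), 70.8) 11899
bar 947 (array([ 555.4, -195.5]), array([59.8, 12.2]), 70.8)
tongue (array([ 491.1, -173.2]), array([99.9, 23. ]), 70.8)
```

```bash
python3 -c "
from plan import *
calls([([.5555,-.196,.11],rot(-.335)),([.5555,-.196,.025],rot(-.335)),([.5555,-.196,.12],rot(-.335))])"
```

```text
[0.031, 0.563, 0.921, -0.0006, -0.0004, 0.0006] 
[-0.0, -0.0, 0.85, 0.0, 0.0, -0.0] 
[-0.0, -0.0, -0.95, 0.0, 0.0, -0.0]
```

Emit:
move_arm(
  motion=[
    [0.03,0.56,0.92,-0.0006,-0.0004,0.0006],
    [0.03,0.56,0.92,-0.0006,-0.0004,0.0006],
    [0.03,0.56,0.92,-0.0006,-0.0004,0.0006],
    [0.03,0.56,0.92,-0.0006,-0.0004,0.0006],
  ],
)

```text
time: 3.65
tool_pos: [0.5553, -0.1968, 0.1121]
tool_rot: [3.139, 0.001, 1.236]
contact_force: [-0.6, -0.2, 0.5]
opening: 0.0919
grip_force: 0.0
```

Emit:
move_arm(
  motion=[
    [0,0,0.4,0,0,0],
    [0,0,0.7,0,0,0],
    [0,0,0.85,0,0,0],
    [0,0,0.85,0,0,0],
    [0,0,0.85,0,0,0],
  ],
)

```text
time: 4.28
tool_pos: [0.5564, -0.199, 0.0275]
tool_rot: [3.137, 0.002, 1.234]
contact_force: [0.3, 0.9, 0.1]
opening: 0.0919
grip_force: 0.0
```

Emit:
move_arm(
  motion=[
    [0,0,0,0,0,0],
    [0,0,0,0,0,0],
    [0,0,0,0,0,0],
    [0,0,0,0,0,0],
    [0,0,0,0,0,0],
    [0,0,0,0,0,0],
    [0,0,0,0,0,0],
    [0,0,0,0,0,0],
  ],
  fingers=-1,
  newtons=50,
)

```text
time: 5.28
tool_pos: [0.5555, -0.1986, 0.0257]
tool_rot: [3.14, 0.001, 1.234]
contact_force: [0.0, 0.8, -0.7]
opening: 0.0166
grip_force: 0.0
```

Emit:
move_arm(
  motion=[
    [0,0,0,0,0,0],
    [0,0,0,0,0,0],
    [0,0,0,0,0,0],
  ],
)

```text
time: 5.65
tool_pos: [0.5556, -0.1986, 0.0257]
tool_rot: [3.14, 0.001, 1.234]
contact_force: [1.1, -0.0, 0.7]
opening: 0.0116
grip_force: 50.0
```

Emit:
move_arm(
  motion=[
    [0,0,-0.3,0,0,0],
    [0,0,-0.6,0,0,0],
    [0,0,-1,0,0,0],
    [0,0,-1,0,0,0],
    [0,0,-1,0,0,0],
  ],
)

```text
time: 6.28
tool_pos: [0.5545, -0.198, 0.1244]
tool_rot: [-3.141, 0.001, 1.234]
contact_force: [0.5, 0.6, -3.2]
opening: 0.0116
grip_force: 50.0
```

```bash
python3 -c "
from plan import *
calls(line([.51,.16,.25],rot(-.093),5))"
```

```text
[0.646, -0.321, -0.252, -0.0, 0.0001, -0.0155] 
[0.661, -0.289, -0.251, -0.0001, 0.0, -0.0155] 
[0.675, -0.256, -0.251, 0.0, 0.0001, -0.0155] 
[0.686, -0.223, -0.252, -0.0, 0.0, -0.0156] 
[0.696, -0.189, -0.251, -0.0001, 0.0001, -0.0155]
```

Emit:
move_arm(
  motion=[
    [0.65,-0.32,-0.25,0,0,-0.0155],
    [0.65,-0.32,-0.25,0,0,-0.0155],
    [0.65,-0.32,-0.25,0,0,-0.0155],
  ],
)

```text
time: 6.65
tool_pos: [0.5462, -0.1257, 0.1496]
tool_rot: [3.141, 0.001, 1.284]
contact_force: [0.3, -0.5, -2.9]
opening: 0.0116
grip_force: 50.0
```

Emit:
move_arm(
  motion=[
    [0.66,-0.29,-0.25,0,0,-0.0155],
    [0.66,-0.29,-0.25,0,0,-0.0155],
    [0.66,-0.29,-0.25,0,0,-0.0155],
  ],
)

```text
time: 7.02
tool_pos: [0.5376, -0.0553, 0.1749]
tool_rot: [3.14, 0.002, 1.332]
contact_force: [-0.8, -1.8, -3.1]
opening: 0.012
grip_force: 50.0
```

Emit:
move_arm(
  motion=[
    [0.67,-0.26,-0.25,0,0,-0.0155],
    [0.67,-0.26,-0.25,0,0,-0.0155],
    [0.67,-0.26,-0.25,0,0,-0.0155],
  ],
)

```text
time: 7.4
tool_pos: [0.5284, 0.0156, 0.1999]
tool_rot: [3.14, 0.002, 1.38]
contact_force: [-0.2, -0.2, -3.9]
opening: 0.0114
grip_force: 50.0
```

Emit:
move_arm(
  motion=[
    [0.69,-0.22,-0.25,0,0,-0.0155],
    [0.69,-0.22,-0.25,0,0,-0.0155],
    [0.69,-0.22,-0.25,0,0,-0.0155],
  ],
)

```text
time: 7.78
tool_pos: [0.5198, 0.0875, 0.2246]
tool_rot: [3.14, 0.002, 1.429]
contact_force: [0.7, -0.8, -2.5]
opening: 0.0116
grip_force: 50.0
```

Emit:
move_arm(
  motion=[
    [0.7,-0.19,-0.25,0,0,-0.0155],
    [0.7,-0.19,-0.25,0,0,-0.0155],
    [0.7,-0.19,-0.25,0,0,-0.0155],
    [0.7,-0.19,-0.25,0,0,-0.0155],
  ],
)

```text
time: 8.28
tool_pos: [0.5107, 0.1587, 0.249]
tool_rot: [3.141, 0.003, 1.476]
contact_force: [-1.0, 0.4, -2.7]
opening: 0.0118
grip_force: 50.0
```

```bash
python3 -c "
from wr import *
P,I,s=wrist('w2'); print(s['time'],s['tool_pos'],s['tool_rot'],s['contact_force'])
"
```

```text
8.275 [0.51068741 0.15865186 0.24904295] [3.14147369e+00 2.85751701e-03 1.47585110e+00] [-1.02315044  0.39189486 -2.70689937]
```

View pics/w2.png

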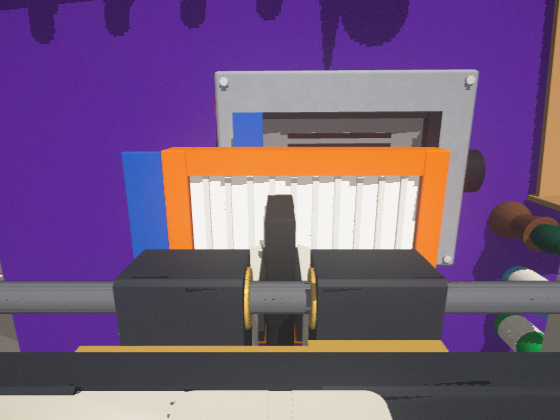

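The wrist view shows the held cartridge (tongue at left, x≈145) and, behind it, the housing's +y half. The lip is at (248,130) and the holder's inner walls are around (290–430,115). I'll fit both from this depth image.

```bash
python3 -c "
from wr import *
d=np.load('w2.npz');P,I=d['P'],d['I'];H,S,V=masks(I);x,y,z=np.moveaxis(P,-1,0)
g=clean((z>.052)&(z<.06)&(S<60)&(np.arange(420)[:,None]<270)); Q=P[g]
# +y edge : max y per x-bin
def edge(Q,a,b,mx,lo,hi):
    bins=np.arange(lo,hi,.004); pts=[]
    for t in bins:
        k=(Q[:,a]>=t)&(Q[:,a]<t+.004)
        if k.sum()>3: pts.append((t+.002,(np.max if mx else np.min)(Q[k,b])))
    pts=np.array(pts); f=np.polyfit(pts[:,0],pts[:,1],1); r=pts[:,1]-np.polyval(f,pts[:,0]); k=abs(r)<.002; f=np.polyfit(pts[k,0],pts[k,1],1); return f,r.std()
print(Q.min(0),Q.max(0))
f,r=edge(Q,0,1,True,Q[:,0].min()+.02,Q[:,0].max()-.03);print('+y edge slope',f,r)
f2,r=edge(Q,1,0,True,.2,.24);print('+x edge',f2,r)
f3,r=edge(Q,1,0,False,.2,.24);print('-x edge',f3,r)
np.save('edges.npy',[f,f2,f3])
yaw=f[0]; c,s_=np.cos(yaw),np.sin(yaw); Rm=np.array([[c,s_],[-s_,c]])
l=clean((H>95)&(H<120)&(S>120)&(z>.07)&(z<.09)&(x>.4)); L=P[l]; print('lip n',l.sum(),np.median(L[:,2]))
u=L[:,:2]@Rm.T; print('lip rot frame',u.min(0),u.max(0),np.percentile(u[:,0],[2,98]))
Bt=Q[:,:2]@Rm.T; print('box rot frame',np.percentile(Bt,[.2,99.8],axis=0))
w=(z>.064)&(z<.09)&(np.arange(420)[:,None]<150)&(x>.4); W=P[w]; uw=W[:,:2]@Rm.T; k=(uw[:,0]>u[:,0].max()+.01)&(uw[:,0]<u[:,0].max()+.12); print('wall y',np.percentile(uw[k,1],[1,5,50,95,99]),np.median(W[k,2])); print('wall/holder x ext',np.percentile(uw[:,0],[.5,99.5]), 'z at high x', [ (round(a,3),np.round(np.percentile(W[(uw[:,0]>a)&(uw[:,0]<a+.01),2],[10,50,90]),3)) for a in np.arange(.55,.69,.02) if ((uw[:,0]>a)&(uw[:,0]<a+.01)).sum()>5])
from plan import R
s=(np.array([.51068741,.15865186,.24904295]),R.from_euler('xyz',[3.14147369e+00,2.85751701e-03,1.47585110e+00]))
Tt=s[1].inv().apply(P.reshape(-1,3)-s[0]).reshape(P.shape)
o=(H>5)&(H<14)&(S>180)&(Tt[...,2]>-.02)&(Tt[...,2]<.05); q=Tt[o]; print('frame in tool',np.percentile(q,[1,50,99],axis=0))
t=clean((H>95)&(H<120)&(S>120)&(z>.15)); q=Tt[t]; print('tongue in tool',np.percentile(q,[1,50,99],axis=0))
"
```

```text
[0.45250132 0.05504617 0.05200644] [0.70494263 0.27347707 0.05926975]
+y edge slope [-0.0904023   0.31532907] 0.00027083794428593103
+x edge [0.10572273 0.67933546] 0.0003722672624416684
-x edge [0.08707321 0.43487207] 0.002780312986425529
lip n 972 0.07857508545945471
lip rot frame [0.45116466 0.24758582] [0.47779952 0.27684293] [0.45197467 0.47764763]
box rot frame [[0.43264784 0.1191824 ]
 [0.68002359 0.31424391]]
wall y [0.27107983 0.27125716 0.2739339  0.27659631 0.2767667 ] 0.07059311122326023
wall/holder x ext [0.4511209  0.63652228] z at high x [(np.float64(0.55), array([0.07 , 0.071, 0.072])), (np.float64(0.57), array([0.069, 0.071, 0.071])), (np.float64(0.59), array([0.07 , 0.071, 0.071])), (np.float64(0.61), array([0.069, 0.071, 0.072])), (np.float64(0.63), array([0.067, 0.083, 0.084]))]
frame in tool [[-0.00062976 -0.05561824  0.00764935]
 [ 0.04412528 -0.00856567  0.00914824]
 [ 0.05505036  0.07819141  0.02329257]]
tongue in tool [[-0.00019706 -0.08025929  0.0192855 ]
 [ 0.02857353 -0.07062763  0.02096085]
 [ 0.05298576 -0.06081084  0.02292798]]
```

Fits agree to about 1 mm: holder yaw -0.090, lip edge at 0.4778 and centre y≈0.2147 in the rotated frame. The cartridge sits at (3, 0, 25.7) mm in the tool. Now the tilted entry.

```bash
cat >> plan.py <<'E'
YAW=-.0902; CEN=R.from_euler('z',YAW).apply([.5508,.2147,.060]); OFF=np.array([.003,0,.0257])
Rh=R.from_euler('z',YAW)
def pose(Tx,Tz,tilt,y=0):  # mm, holder frame -> tool pose
    O=CEN+Rh.apply(np.array([Tx,y,Tz])/1000-R.from_euler('y',-tilt).apply([-.08,0,0]))
    r=rot(YAW,tilt); return O-r.apply(OFF),r
def where():
    s=robot.observe(); r=R.from_euler('xyz',s['tool_rot']); O=s['tool_pos']+r.apply(OFF)
    rc=Rh.inv()*r*rot(0).inv(); a=rc.as_euler('zyx')
    T=Rh.inv().apply(O-CEN)+rc.apply([-.08,0,0])
    print('t',s['time'],'T',np.round(T*1000,1),'tilt',round(-a[1],3),'yaw',round(a[0],3),'roll',round(a[2],3),'F',np.round(Rh.inv().apply(s['contact_force']),1),'op',s['opening'])
E
python3 -c "
from plan import *
where()
calls([pose(-55,60,.3),pose(-57,25,.3),pose(-57,3,.3)])"
```

```text
t 8.325 T [-136.4   -7.3  163.5] tilt 0.0 yaw -0.005 roll -0.003 F [ 0.1 -0.4 -2.6] op 0.011742548529680872
[0.082, 0.702, 0.81, -0.0954, 0.0011, -0.0014] 
[-0.0, -0.122, 0.328, -0.0, -0.0, -0.0001] 
[-0.0, -0.065, 0.211, -0.0, -0.0, 0.0]
```

Emit:
move_arm(
  motion=[
    [0.04,0.35,0.2,-0.0477,0.0005,-0.0007],
    [0.08,0.7,0.5,-0.0954,0.0011,-0.0014],
    [0.08,0.7,0.81,-0.0954,0.0011,-0.0014],
    [0.08,0.7,0.81,-0.0954,0.0011,-0.0014],
    [0.08,0.7,0.81,-0.0954,0.0011,-0.0014],
    [0.08,0.7,0.81,-0.0954,0.0011,-0.0014],
  ],
)

```text
time: 9.07
tool_pos: [0.5822, 0.1615, 0.1708]
tool_rot: [2.838, -0.002, 1.482]
contact_force: [0.1, -0.0, -2.9]
opening: 0.0118
grip_force: 50.0
```

```bash
python3 -c "
from plan import *
where()
calls([pose(-57,25,.3),pose(-57,3,.3)])
from wr import *
c=robot.read_camera('scene'); save('s2.png',cv2.resize(c['image'][110:260,200:400],None,fx=4,fy=4))"
```

```text
t 9.075 T [-54.1   1.6  62.4] tilt 0.304 yaw 0.001 roll 0.002 F [ 0.1 -0.  -2.9] op 0.011845793665990359
[-0.017, -0.138, 0.351, 0.0013, -0.0007, 0.0002] 
[0.0, -0.065, 0.21, -0.0, 0.0, 0.0]
```

View pics/s2.png

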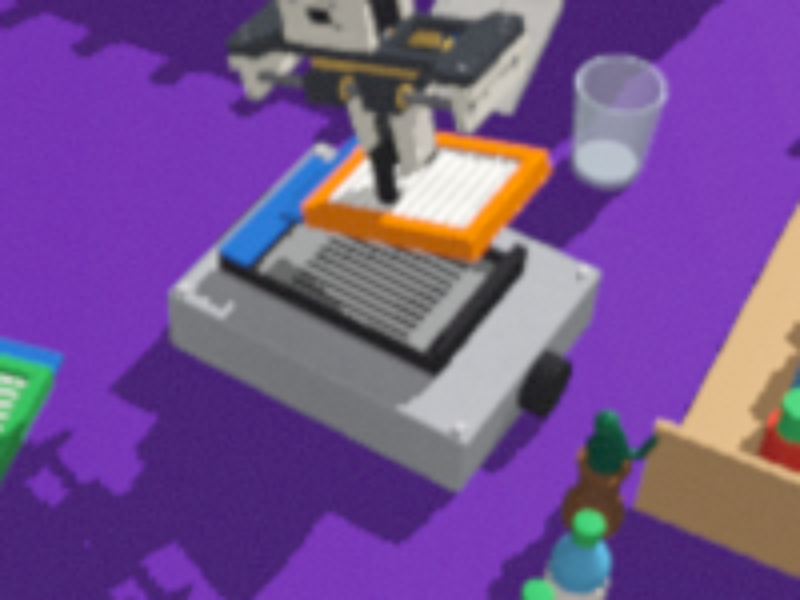

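The scene crop shows the cartridge held tilted, tongue end down, above the holder and in line with it. The lip is at (290,200) and the far lip at (500,265). I'll lower it.

Emit:
move_arm(
  motion=[
    [-0.015,-0.14,0.18,0.001,-0.0007,0],
    [-0.015,-0.14,0.35,0.001,-0.0007,0],
    [-0.015,-0.14,0.35,0.001,-0.0007,0],
    [-0.015,-0.14,0.35,0.001,-0.0007,0],
  ],
)

```text
time: 9.62
tool_pos: [0.5788, 0.1606, 0.1321]
tool_rot: [2.842, 0.001, 1.482]
contact_force: [0.6, -0.6, -1.9]
opening: 0.012
grip_force: 50.0
```

```bash
python3 -c "
from plan import *
where()
calls([pose(-57,3,.3),pose(-74,3,.3)])"
```

```text
t 9.625 T [-57.6   0.2  24. ] tilt 0.299 yaw 0.001 roll -0.0 F [ 0.7 -0.6 -1.9] op 0.011995773427687616
[-0.003, -0.056, 0.202, -0.0002, 0.0001, 0.0004] 
[-0.0, -0.162, -0.05, -0.0, 0.0, -0.0]
```

Emit:
move_arm(
  motion=[
    [0,-0.03,0.1,0,0,0],
    [0,-0.045,0.16,0,0,0],
    [0,-0.055,0.2,0,0,0],
    [0,-0.055,0.2,0,0,0],
    [0,-0.055,0.2,0,0,0],
  ],
)

```text
time: 10.25
tool_pos: [0.5788, 0.1605, 0.111]
tool_rot: [2.843, 0.001, 1.482]
contact_force: [1.1, -0.6, -2.9]
opening: 0.0119
grip_force: 50.0
```

```bash
python3 -c "
from plan import *
where()
calls([pose(-75,3,.3),pose(-79,3,.3)])"
```

```text
t 10.25 T [-57.7   0.1   2.9] tilt 0.298 yaw 0.001 roll -0.001 F [ 1.1 -0.5 -2.9] op 0.011940481718729742
[-0.002, -0.166, -0.053, -0.0005, 0.0002, 0.0004] 
[-0.0, -0.038, -0.012, 0.0, -0.0, 0.0]
```

Emit:
move_arm(
  motion=[
    [0,-0.06,-0.02,0,0,0],
    [0,-0.11,-0.035,0,0,0],
    [0,-0.165,-0.053,-0.0003,0,0],
    [0,-0.165,-0.053,-0.0003,0,0],
    [0,-0.165,-0.053,-0.0003,0,0],
  ],
)

```text
time: 10.88
tool_pos: [0.5615, 0.162, 0.1112]
tool_rot: [2.842, 0.001, 1.482]
contact_force: [0.5, -0.2, -1.8]
opening: 0.0116
grip_force: 50.0
```

```bash
python3 -c "
from plan import *
where()
calls([pose(-80,2.5,.3),pose(-83,2.5,.3)])"
```

```text
t 10.875 T [-75.    0.1   3. ] tilt 0.299 yaw 0.001 roll -0.0 F [ 0.6 -0.1 -1.8] op 0.011611426683630072
[-0.002, -0.05, -0.01, -0.0002, 0.0001, 0.0004] 
[-0.0, -0.028, -0.009, -0.0, 0.0, -0.0]
```

Emit:
move_arm(
  motion=[
    [0,-0.025,-0.005,0,0,0],
    [0,-0.05,-0.012,0,0,0],
    [0,-0.05,-0.012,0,0,0],
    [0,-0.05,-0.012,0,0,0],
  ],
)

```text
time: 11.38
tool_pos: [0.5574, 0.1625, 0.1115]
tool_rot: [2.84, 0.0, 1.482]
contact_force: [4.5, -2.1, -0.9]
opening: 0.0119
grip_force: 50.0
```

```bash
python3 -c "
from plan import *
where()
calls([pose(-83,2.5,.3),pose(-85,2.5,.3)])"
```

```text
t 11.375 T [-79.1   0.2   3.2] tilt 0.302 yaw 0.001 roll 0.0 F [ 4.7 -1.7 -0.9] op 0.0118558501094968
[-0.003, -0.039, -0.004, 0.0005, -0.0, 0.0004] 
[-0.0, -0.019, -0.006, 0.0, -0.0, -0.0]
```

Emit:
move_arm(
  motion=[
    [0,-0.02,-0.006,0,0,0],
    [0,-0.04,-0.01,0,0,0],
    [0,-0.06,-0.012,0,0,0],
    [0,-0.06,-0.012,0,0,0],
    [0,-0.06,-0.012,0,0,0],
  ],
)

```text
time: 12.0
tool_pos: [0.5529, 0.1629, 0.1119]
tool_rot: [2.836, -0.0, 1.482]
contact_force: [8.4, -2.8, 1.2]
opening: 0.0116
grip_force: 50.0
```

```bash
python3 -c "
from plan import *
where()
calls([pose(-85.3,2,.22),pose(-85.8,1.5,.14),pose(-86.2,1.2,.07),pose(-86.2,.5,0)])"
```

```text
t 12.0 T [-83.4   0.3   3.3] tilt 0.305 yaw 0.001 roll 0.001 F [ 8.6 -2.   1.2] op 0.011560046982428773
[-0.004, -0.003, 0.076, 0.0271, -0.0002, 0.0004] 
[0.0, 0.012, 0.068, 0.0255, 0.0, -0.0] 
[0.0, 0.011, 0.059, 0.0223, 0.0, -0.0] 
[0.0, 0.016, 0.064, 0.0223, 0.0, -0.0]
```

Emit:
move_arm(
  motion=[
    [-0.002,0,0.025,0.009,0,0],
    [-0.004,0,0.05,0.018,0,0],
    [-0.004,-0.002,0.075,0.027,0,0.0004],
    [-0.004,-0.002,0.075,0.027,0,0.0004],
    [-0.004,-0.002,0.075,0.027,0,0.0004],
  ],
)

```text
time: 12.62
tool_pos: [0.5557, 0.1625, 0.1051]
tool_rot: [2.919, -0.001, 1.481]
contact_force: [8.9, -1.7, 3.7]
opening: 0.0119
grip_force: 50.0
```

```bash
python3 -c "
from plan import *
where()
calls([pose(-85.8,1.5,.14),pose(-86.2,1.2,.07),pose(-86.2,.5,0)])"
```

```text
t 12.625 T [-84.3   0.3   2.4] tilt 0.222 yaw -0.0 roll 0.001 F [ 9.  -0.9  3.7] op 0.011911953584165167
[-0.002, 0.002, 0.072, 0.0262, -0.0004, -0.0001] 
[-0.0, 0.012, 0.059, 0.0223, 0.0, 0.0] 
[-0.0, 0.015, 0.063, 0.0223, 0.0, 0.0]
```

Emit:
move_arm(
  motion=[
    [0,0.002,0.025,0.009,0,0],
    [-0.002,0.005,0.05,0.018,0,0],
    [-0.002,0.007,0.072,0.026,-0.0002,0],
    [-0.002,0.007,0.072,0.026,-0.0002,0],
    [-0.002,0.007,0.072,0.026,-0.0002,0],
  ],
)

```text
time: 13.25
tool_pos: [0.5581, 0.1622, 0.0981]
tool_rot: [3.0, -0.001, 1.48]
contact_force: [8.7, -0.7, 2.7]
opening: 0.0115
grip_force: 50.0
```

```bash
python3 -c "
from plan import *
where()
calls([pose(-85.8,1.2,.07),pose(-86.2,.5,0)])"
```

```text
t 13.25 T [-85.2   0.2   1.4] tilt 0.141 yaw -0.0 roll 0.001 F [8.7 0.1 2.7] op 0.011538556567492366
[-0.001, 0.01, 0.059, 0.0226, -0.0002, -0.0001] 
[-0.0, 0.011, 0.063, 0.0223, -0.0, -0.0]
```

Emit:
move_arm(
  motion=[
    [0,0.002,0.02,0.0075,0,0],
    [0,0.005,0.04,0.015,0,0],
    [0,0.007,0.06,0.0225,0,0],
    [0,0.007,0.06,0.0225,0,0],
    [0,0.007,0.06,0.0225,0,0],
  ],
)

```text
time: 13.88
tool_pos: [0.5596, 0.1621, 0.0922]
tool_rot: [3.071, -0.001, 1.48]
contact_force: [10.0, 0.1, 4.2]
opening: 0.0113
grip_force: 50.0
```

```bash
python3 -c "
from plan import *
where()
calls([pose(-86,.8,.035),pose(-86,.5,0)])"
```

```text
t 13.875 T [-86.    0.2   0.9] tilt 0.071 yaw -0.0 roll 0.001 F [9.9 1.  4.2] op 0.011346530293673461
[-0.001, 0.009, 0.029, 0.0113, -0.0002, -0.0001] 
[-0.0, 0.008, 0.032, 0.0112, -0.0, -0.0]
```

Emit:
move_arm(
  motion=[
    [0,0.01,0.015,0.006,0,0],
    [0,0.013,0.03,0.0113,0,0],
    [0,0.017,0.046,0.017,0,0],
    [0,0.02,0.061,0.0225,0,0],
    [0,0.02,0.061,0.0225,0,0],
    [0,0.02,0.061,0.0225,0,0],
  ],
)

```text
time: 14.62
tool_pos: [0.5617, 0.1619, 0.0858]
tool_rot: [-3.141, -0.001, 1.48]
contact_force: [10.2, 0.8, 2.1]
opening: 0.0118
grip_force: 50.0
```

```bash
python3 -c "
from plan import *
where()
calls([pose(-80,0,0)])"
```

```text
t 14.625 T [-86.    0.1   0.2] tilt -0.001 yaw -0.0 roll 0.001 F [10.1  1.7  2.1] op 0.011756587876681084
[-0.001, 0.059, 0.001, -0.0002, -0.0002, -0.0001]
```

Emit:
move_arm(
  motion=[
    [0,0.02,0,0,0,0],
    [0,0.04,0,0,0,0],
    [0,0.06,0,0,0,0],
    [0,0.06,0,0,0,0],
    [0,0.06,0,0,0,0],
  ],
)

```text
time: 15.25
tool_pos: [0.5653, 0.1616, 0.0856]
tool_rot: [-3.136, 0.0, 1.481]
contact_force: [1.5, 0.2, 7.8]
opening: 0.0114
grip_force: 50.0
```

```bash
python3 -c "
from plan import *
where()"
```

```text
t 15.25 T [-82.5   0.1   0.4] tilt -0.006 yaw -0.0 roll -0.0 F [1.5 0.3 7.8] op 0.011420164786489767
```

Emit:
move_arm(
  motion=[
    [0,0,-0.007,0,0,0],
    [0,0.01,-0.013,0,0,0],
    [0,0.015,-0.013,0,0,0],
    [0,0.015,-0.013,0,0,0],
  ],
)

```text
time: 15.75
tool_pos: [0.5659, 0.1614, 0.0857]
tool_rot: [-3.133, 0.001, 1.48]
contact_force: [3.0, 3.7, 5.4]
opening: 0.0119
grip_force: 50.0
```

```bash
python3 -c "
from plan import *
where()"
```

```text
t 15.75 T [-82.   -0.    0.6] tilt -0.008 yaw -0.0 roll -0.001 F [2.6 3.9 5.4] op 0.011858290618069771
```

Emit:
move_arm(
  motion=[
    [0,0,0,0,0,0],
    [0,0,0,0,0,0],
    [0,0,0,0,0,0],
    [0,0,0,0,0,0],
  ],
  newtons=5,
)

```text
time: 16.25
tool_pos: [0.5659, 0.1613, 0.0856]
tool_rot: [-3.133, 0.001, 1.48]
contact_force: [3.8, 4.0, 3.7]
opening: 0.0123
grip_force: 5.0
```

Emit:
move_arm(
  motion=[
    [0,0,0,0,0,0],
    [0,0,0,0,0,0],
    [0,0,0,0,0,0],
    [0,0,0,0,0,0],
    [0,0,0,0,0,0],
    [0,0,0,0,0,0],
  ],
  fingers=0.3,
)

```text
time: 17.0
tool_pos: [0.5657, 0.1609, 0.0853]
tool_rot: [-3.133, 0.001, 1.48]
contact_force: [0.5, 0.1, 0.0]
opening: 0.0596
grip_force: 0.0
```

Emit:
move_arm(
  motion=[
    [0,0,-0.3,0,0,0],
    [0,0,-0.7,0,0,0],
    [0,0,-1,0,0,0],
    [0,0,-1,0,0,0],
    [0,0,-1,0,0,0],
  ],
)

```text
time: 17.62
tool_pos: [0.5661, 0.1609, 0.1845]
tool_rot: [-3.131, 0.002, 1.48]
contact_force: [-0.2, -0.3, 0.4]
opening: 0.0597
grip_force: 0.0
```

```bash
python3 -c "
from wr import *
from plan import Rh,CEN
P,I,s=wrist('w3'); print(s['time'],s['tool_pos'],s['opening'])
H,S,V=masks(I); h=Rh.inv().apply((P-CEN).reshape(-1,3)).reshape(P.shape)*1000
o=(H>5)&(H<14)&(S>180)&(np.hypot(h[...,0],h[...,1])<130); q=h[o]; print(np.percentile(q,[1,50,99],axis=0).round(1))
t=o&(abs(h[...,2]-17)<6); A=np.c_[h[t][:,:2],np.ones(t.sum())]; print('top plane',np.linalg.lstsq(A,h[t][:,2],rcond=None)[0].round(4))
k=(h[...,2]>46)&(h[...,2]<62)&(np.hypot(h[...,0],h[...,1])<60)&(V<90); print('bar',k.sum(),rect(h[k][:,:2]/1000))
"
```

```text
17.625 [0.5660811  0.16088304 0.18448606] 0.05969064661372368
[[-54.5 -51.6  14.8]
 [-21.9  -0.7  16.6]
 [ 74.1  52.   18.2]]
top plane [-1.00000e-04  1.00000e-04  1.65738e+01]
bar 374 (array([ 0.3, -6.1]), array([46.5, 10.4]), 90.0)
```

View pics/w3.png

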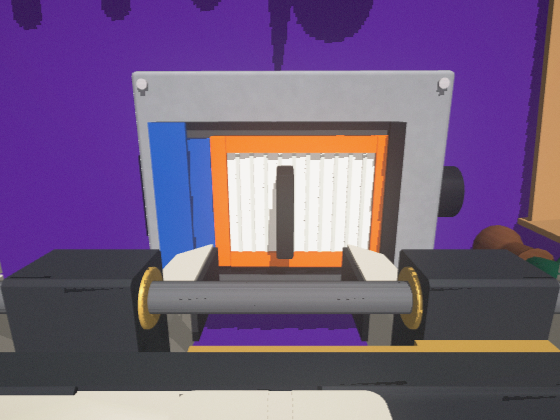

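The picture shows the cartridge flat in the holder. Its tongue runs under the lip at (200,200), its far edge is under the far lip at (395,190), and the fingers are clear. The fit gives zero tilt and x within 0.3 mm of home.

```bash
python3 -c "
from cell import robot
print(robot.hand_in())"
```

```text
the job is handed in; nothing more can be done
None
```

The cartridge is hooked under the lip, flat and home in its holder (measured within 0.3 mm in x, no tilt), and released; the job was handed in at about 17.6 s, but the hand-in returned no verdict.

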